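Close and rivet the slide dryer's grille cover

ROBOT

A 6-joint arm with a two-finger parallel gripper is mounted at the origin on a cart in front of the work surface, level with it; the furniture and walls round the work are solid. World frame = base frame: x ahead of the robot, y to its left, z up, the work surface at z = 0. Lengths are in m, angles in rad, forces in N, time in s.
With the tool pointing down it reaches from about 0.35 to 0.875 m from the base axis. Payload 4.2 kg.
Tool frame: the origin (TCP) lies on the centre line of the jaws, within the pads' length; the fingertips stand 19 mm ahead of it and the grasp point (between the pads) is the TCP; z points along the fingers, y is the line along which they close (so a half turn about z gives the same grasp; the last joint's range is limited). The gripper opens to 87 mm and grips with 3 to 60 N. Pads are 19 mm wide; open, the fingers measure 117 mm over their backs; the gripper's body (75 mm by 190 mm) begins 51 mm behind the grasp point.
Start: joints at [1.537, 0.385, 0.008, 0, -1.194, -0.259], TCP at [0.18, 0.598, 0.242] pointing down, gripper open.
Joint ranges: [-3.14, 3.14], [-1.21, 2.06], [-1.07, 1.41], [-3.16, 2.05], [-2.99, -0.16], [-3.1, 3.1]. Speed limits (rad/s): [2.79, 2.79, 3.14, 3.14, 3.14, 3.14].

INTERFACE

Orientations are given as a rotation vector (axis times angle).
In Python, from plant import arm gives the robot as it stands.
- The arm moves only by the tool arm_command, never from a script. Its argument "targets" is one flat list of numbers, 7 for each row, row after row: the shift along the world's x, y, z in m, then the turn, a rotation vector about the world's x, y, z in degrees, then the closure, from -1 (fully open) to 1 (shut). A call has 1 to 8 rows; each row shifts and turns the commanded pose from where the row before left it; what a row does not reach is not made up. A row lasts 1/12 s, in which the tool goes at most 41.7 mm and 7.16 degrees, less where a joint would pass 70% of its speed; a pose out of reach is approached as far as the arm can. A call is refused whole if a number of a shift passes 0.0417 or a number of a turn 7.16, either way. A call with a gripper value outside its range is refused whole. The fingers move at their own pace and stop on an object; the grip force is fixed at half the most. Time passes only in rows, so rows that do not move let the fingers close. It gives the time, the measured TCP pose, the force, the opening and the grip force at its end, in the units of the state.
- arm.sense(): the state, without advancing time (a new reading comes with each control period).
- arm.grab_frame(name): name is "side" or "top"; returns a dict with "img" (420x560x3 uint8, blue, green, red), "range_z" (420x560 float32, m along the optical axis (not along the pixel's ray), 0 where there is no reading), "fovy" (degrees; the focal length in pixels is half the picture's height over the tangent of half this angle, whatever the lens; pixels are square), "cx", "cy" (the principal point, pixels), "cam_to_world" (4x4, takes a point from camera to world coordinates). Camera axes: x right, y up, looking along -z (the intrinsics and any distortion apply to the point x, -y, -z); pixel columns grow to the right and rows downward; lengths in m; the calibration is good to about 2 mm. A picture is of the moment at which its call begins.
- arm.hand_in(): hands the job in; it is judged then, once.
The state is a dict: "t": time; "qpos": joint angles; "dq": joint speeds; "effort": joint torques, N m; "position": TCP position; "eef_rot": TCP orientation; "ft_force": force on the tool from outside, world axes, zero at the start; "ft_torque": the same for the moment, N m; "grip_width": finger opening in m; "grip_force": force on a finger pad.
Only numpy, scipy, OpenCV 4.12 (cv2) and the standard library are available. Lean on these libraries where they do the work, as an engineer would, in place of code of your own. Each camera call takes 0.05 s, during which the arm holds its last target. There are 200 camera calls.

TASK

Close up the slide dryer: slide its grille cover back under the rear hood, pushing on the cover's raised rib or wherever suits, until it is fully home against the stop. Only then press the centre pins of both push rivets down flush with their flanges, so that they spread and lock the cover. Leave the things round about where they are.

Things in the scene. Friction and masses are not known exactly. Their poses are not given: they have to be found in the camera images.
- dryer: slide dryer, low white blower housing fixed to the worktop, 194 (x) x 172 (y) x 60 mm. Origin: centre of its underside on the worktop; z up, x from its open front to the rear hood. Deck 40 mm up; side rails 48.5 mm high; rail lips over the cover's side edges from x = -30 mm rearward let the cover slide only along x. Hood 60 mm high, from x = +62 mm to the rear; the stop is inside it.
- cover_home (a point): point on the dryer's deck, 40 mm straight above the dryer's origin: where the cover's origin stands when the cover is home against the stop. Axes like the dryer's. Two 8 mm slots in the front of the deck guide the rivets' legs; they widen only where the legs stand when the cover is home.
- cover: grey grille cover, plate 160 (x) x 136 (y) x 4 mm, 0.16 kg, lying on the deck with 1 mm side play. Origin: centre of its underside, axes like the dryer's. Starts 16 to 30 mm short of home, towards the front; slides with 1 to 2 N. At x = -55, y = +45 and -45 mm it carries a push rivet: a round black flange 20 mm across, its flat top 9 mm above the cover's underside (49 mm above the worktop).
- rib_face (a point): centre of the front face of the cover's upright push rib (64 mm wide in y, 5 mm thick, 13 mm above the plate), 10.5 mm above the cover's underside, at x = -26 mm, y = 0 of the cover. Push here along the dryer's +x. In front of it the plate is bare, 65 mm wide between the rivet bosses.
- pin_left_top (a point): centre of the top of the left rivet's black centre pin (cover y = +45 mm), 9 mm across; moves down with the pin
- pin_right_top (a point): centre of the top of the right rivet's black centre pin (cover y = -45 mm), 9 mm across; moves down with the pin
- pin_left (a joint): travel of the left pin in m: 0 = its faintly domed top 7.5 mm above its flange, 0.007 = pressed flush (dome 0.5 mm proud, end of travel). Starts at 0 to 0.0015. Moves under about 5 N straight down, stays where it is left, and spreads the rivet's two legs; while the cover is not home the slot leaves the legs no room and the pin jams part way.
- pin_right (a joint): travel of the right pin in m, the same as the left
- timer: bystander: white bench timer lying flat beside the dryer, 66 x 62 x 18 mm; origin centre of its underside
- oil_dropper: bystander: small brown dropper bottle standing beside the dryer, 33 mm across, 98 mm high; origin centre of its underside
- dish: bystander: clear round dish beside the dryer, 63 mm across, 15 mm high; origin centre of its underside
- pen: bystander: pen lying beside the dryer, 145 mm long; origin centre of its underside
- tape_roll: bystander: roll of tape lying flat to the right, 100 mm across, 25 mm high; origin centre of its underside
- slide_box: bystander: shut slide box to the left, 90 x 98 x 35 mm; origin centre of its underside
Mind the look-alikes: they are no part of the job. There is more than one size of the cover; the job needs the larger.

How it is judged:
On the way:
1. the cover is home (within 2.5 mm of the stop) while both pins still stand up (x of cover in the frame of dryer above -0.0025 m and value of joint each of pin_left, pin_right below 0.0035 m), for 0.2 s.
At the end, for the whole second after the job is handed in: The cover lies flat on the deck within 2.5 mm of its stop, both rivet pins are within 1.2 mm of flush, and the cover is at rest (x of cover in the frame of dryer above -0.0025 m and z of cover in the frame of dryer below 0.0425 m and angle between the z axis of cover and the z axis of dryer, either way round below 0.03 rad and value of joint each of pin_left, pin_right above 0.0058 m and linear speed of cover below 0.01 m/s); the robot touches nothing.
It fails at once if a bystander is moved by more than 20 mm (distance of any of timer, oil_dropper, dish, pen, tape_roll, slide_box from where it was at the start of the episode above 0.02 m).
It also fails if it takes over 42 s, if anything falls off the work surface, if the arm or the gripper's body presses on something with over 40 N, if the wrist force passes 120 N, or if a joint passes its speed limit or range.

## Working session

There is one attempt and no reset: what is moved stays moved. The work goes in short steps, Python scripts to look and compute and a tool call to move; the robot and the scene stay as the last step left them, time stands still between calls to the robot, and variables do not carry over. Pictures are saved under pics/ and viewed, at most 10 in all, crops included, and the job is handed in when it is done.

Besides the shell and the picture viewer there is one more tool, called after "Call:" by a JSON object that holds its "op" and its "data", one argument or row to a line. arm_command: Moves the arm, as the interface text tells. Its arguments: {"type":"object","properties":{"targets":{"type":"array"}},"required":["targets"]}

```bash
mkdir -p pics; cat > h.py <<'E'
import numpy as np, cv2
from plant import arm
def grab(n):
    f=arm.grab_frame(n); np.savez('%s.npz'%n,**f); return f
def load(n): return dict(np.load('%s.npz'%n))
def ray(f,u,v):
    fl=210/np.tan(np.radians(float(f['fovy']))/2); T=f['cam_to_world']
    d=np.array([(u-f['cx'])/fl,-(v-f['cy'])/fl,-1]); return T[:3,3],T[:3,:3]@d
def onz(f,u,v,z):
    o,d=ray(f,u,v); return o+d*(z-o[2])/d[2]
def pt(f,u,v):
    o,d=ray(f,u,v); return o+d*f['range_z'][int(v),int(u)]
def proj(f,p):
    fl=210/np.tan(np.radians(float(f['fovy']))/2); T=f['cam_to_world']
    c=T[:3,:3].T@(np.array(p)-T[:3,3]); return f['cx']+fl*c[0]/-c[2], f['cy']-fl*c[1]/-c[2]
E
python3 - <<'E'
from h import *
for n in('side','top'):
    f=grab(n); cv2.imwrite(f'pics/{n}1.png',f['img']); print({k:v for k,v in f.items() if k not in('img','range_z')})
print(arm.sense())
E
```

```text
{'fovy': 57.48075641834401, 'cx': 283.00826655862693, 'cy': 212.44631691750737, 'cam_to_world': array([[ 0.88999869,  0.31378582, -0.33081836,  0.12983854],
       [-0.45584759,  0.59599742, -0.66105223, -0.31274119],
       [-0.01026192,  0.73913837,  0.67347543,  0.68608011],
       [ 0.        ,  0.        ,  0.        ,  1.        ]])}
{'fovy': 45.79743166831901, 'cx': 279.35577889233525, 'cy': 207.31979302942383, 'cam_to_world': array([[-3.03923678e-02,  9.91447415e-01, -1.26918583e-01,
         2.72863996e-01],
       [-9.99529836e-01, -3.06607334e-02, -1.60941355e-04,
         2.73533303e-01],
       [-4.05098172e-03,  1.26854019e-01,  9.91913125e-01,
         1.22068804e+00],
       [ 0.00000000e+00,  0.00000000e+00,  0.00000000e+00,
         1.00000000e+00]])}
{'t': 0.1, 'qpos': array([ 1.53659668e+00,  3.85477055e-01,  6.78171181e-03, -3.95239106e-04,
       -1.19397787e+00, -2.58599356e-01]), 'dq': array([-0.00057382, -0.00135428,  0.00221903,  0.00040506, -0.00032537,
        0.0005418 ]), 'effort': array([-1.61645439e-04, -3.91689706e+01,  1.87937272e+01,  4.23198670e+00,
        1.34657309e-02, -7.65658001e-05]), 'position': array([0.18024513, 0.59794128, 0.24058393]), 'eef_rot': array([ 3.10606693e+00, -4.58234757e-01, -2.43197108e-04]), 'ft_force': array([-0.65965343,  0.79004054, -0.94728564]), 'ft_torque': array([-0.0570946 ,  0.0858643 , -0.03265794]), 'grip_force': 0.0, 'grip_width': 0.08696381006905561}
```

View pics/top1.png

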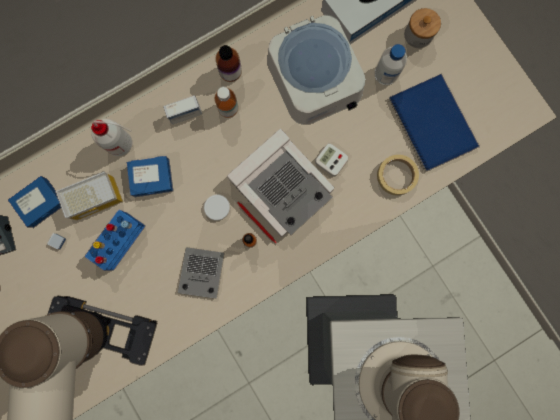

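View pics/side1.png

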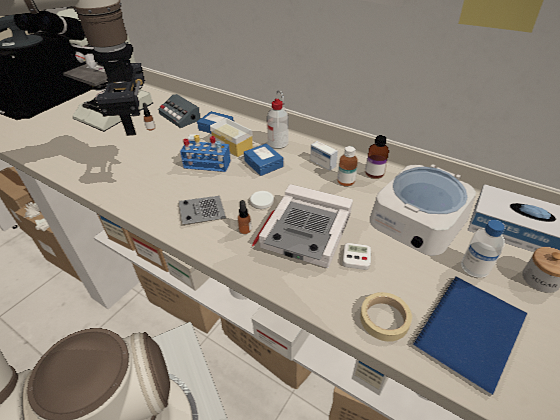

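The top picture shows the dryer at about (282,185), with its hood at upper left, and the two black rivets of its cover at about (291,221) and (319,196). Candidates for the cover are the plate in the dryer (290,190) and the loose plate on the worktop (201,273). The loose one is smaller and is not in the dryer, so it is a look-alike. I choose the one in the dryer and will check it in a close crop.

```bash
python3 - <<'E'
from h import *
a=load('top')['img'][125:245,222:342]; b=load('side')['img'][175:275,245:375]
A=cv2.resize(a,None,fx=3.3,fy=3.3,interpolation=3); B=cv2.resize(b,None,fx=3,fy=3,interpolation=3)
o=np.zeros((400,790,3),np.uint8);o[:396,:396]=A;o[:300,400:790]=B
cv2.imwrite('pics/c1.png',o)
for n in('top','side'):
  f=load(n);g=cv2.cvtColor(f['img'],cv2.COLOR_BGR2GRAY)
  box=(125,245,222,342) if n=='top' else(175,275,245,375)
  for th in (30,40,50):
    c,l,s,ct=cv2.connectedComponentsWithStats((g[box[0]:box[1],box[2]:box[3]]<th).astype(np.uint8))
    print(n,th,[(s[i,4],np.round(ct[i]+[box[2],box[0]],1)) for i in range(1,c) if s[i,4]>8])
  if n=='top':
    m=(g>0)
    for u,v in((291,221),(319,196),(300,200),(270,155)):print(pt(f,u,v))
E
```

```text
top 30 [(np.int32(21), array([317.8, 195.3])), (np.int32(25), array([290.2, 220.3])), (np.int32(48), array([248.2, 239.2]))]
top 40 [(np.int32(34), array([318.2, 195.4])), (np.int32(34), array([290.2, 220.5])), (np.int32(63), array([247.9, 239. ]))]
top 50 [(np.int32(39), array([318.1, 195.3])), (np.int32(121), array([255.7, 221.3])), (np.int32(45), array([290.3, 220.6])), (np.int32(87), array([248. , 238.9]))]
[0.38891539 0.24724928 0.05285542]
[0.44650903 0.17879425 0.05255892]
[0.43941089 0.22390376 0.04483904]
[0.54826016 0.29223579 0.05829811]
side 30 [(np.int32(17), array([245.8, 213.1])), (np.int32(23), array([276.5, 236.4])), (np.int32(24), array([312.9, 247.2])), (np.int32(27), array([288.3, 254.1]))]
side 40 [(np.int32(11), array([371.4, 175.8])), (np.int32(19), array([245.7, 213.2])), (np.int32(33), array([276.3, 236.5])), (np.int32(37), array([313.2, 247.2])), (np.int32(32), array([288.6, 254.2]))]
side 50 [(np.int32(13), array([371.5, 175.8])), (np.int32(23), array([245.7, 212.6])), (np.int32(38), array([276.4, 236.3])), (np.int32(38), array([313.2, 247.1])), (np.int32(34), array([288.3, 254.1]))]
```

View pics/c1.png

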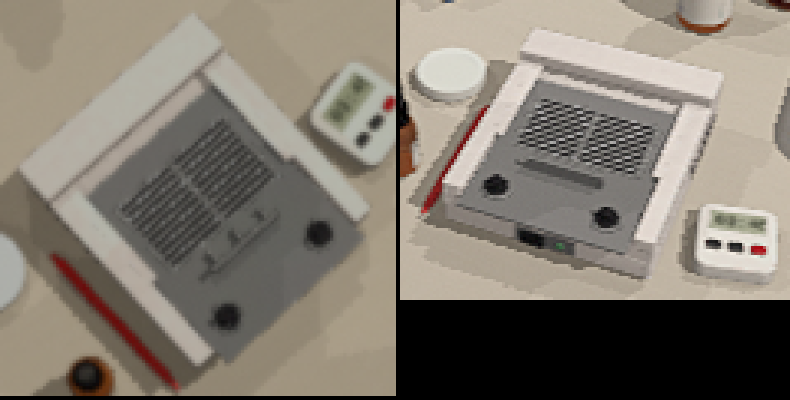

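The crop confirms it: the wide grille cover sits between white rails, short of the hood with a white deck strip visible. Rivets are at crop (228,316) and (318,233). The rib lies between (203,277) and (278,212), with the timer, pen, dropper and dish close to the sides.

```bash
python3 - <<'E'
from h import *
t=load('top');s=load('side')
def tri(a,b):
    o1,d1=ray(t,*a);o2,d2=ray(s,*b)
    k=np.linalg.lstsq(np.c_[d1,-d2],o2-o1,rcond=None)[0]; return o1+d1*k[0],o2+d2*k[1]
L=tri((290.2,220.5),(276.4,236.4));R=tri((318.1,195.3),(313.2,247.2))
print('tri',L,R)
for z in(.049,):
  for n,f,a,b in(('t',t,(290.2,220.5),(318.1,195.3)),('s',s,(276.4,236.4),(313.2,247.2))):
    l=onz(f,*a,z+.002);r=onz(f,*b,z+.002);d=l-r;print(n,l,r,np.linalg.norm(d),np.degrees(np.arctan2(-d[0],d[1])))
cr=lambda x,y:(222+x/3.3-.35,125+y/3.3-.35)
P={}
for n,x,y,z in(('hoodRL',22,168,.06),('hoodRR',193,15,.06),('hoodFR',222,48,.06),('hoodFL',55,203,.06),('railL',203,362,.0485),('railR',367,210,.0485),('ribL',203,280,.057),('ribR',279,214,.057),('covRL',90,198,.044),('covRR',208,84,.044)):
    P[n]=onz(t,*cr(x,y),z);print(n,P[n])
c=(P['hoodRL']+P['hoodRR']+P['railL']+P['railR'])/4;print('centre',c)
# white hood / rail mask by range: points of top by height
f=t;v,u=np.mgrid[125:245,222:342];o,_=ray(f,0,0)
W=np.array([pt(f,a,b) for a,b in zip(u.ravel(),v.ravel())]);im=f['img'][125:245,222:342].reshape(-1,3)
m=(W[:,2]>.03)&(W[:,2]<.075)&(np.hypot(*(W[:,:2]-c[:2]).T)<.14)
print('all rect',cv2.minAreaRect(W[m][:,:2].astype(np.float32)*1000))
h=m&(W[:,2]>.053)&(im.min(1)>120);print('hood rect',h.sum(),cv2.minAreaRect(W[h][:,:2].astype(np.float32)*1000))
E
```

```text
tri (array([0.39077318, 0.24896848, 0.04673296]), array([0.39261984, 0.24833009, 0.04693179])) (array([0.44916311, 0.18038247, 0.04651163]), array([0.45102799, 0.1796091 , 0.04685299]))
t [0.39034461 0.24905777 0.051     ] [0.4484892  0.18073855 0.051     ] 0.08971237116657554 40.4001813824131
s [0.39094722 0.24475884 0.051     ] [0.44894426 0.17641495 0.051     ] 0.08963561200889929 40.31813382476123
hoodRL [0.50110249 0.39252186 0.06      ]
hoodRR [0.61040566 0.26610182 0.06      ]
hoodFR [0.58510819 0.24581561 0.06      ]
hoodFL [0.47484486 0.36929347 0.06      ]
railL [0.35828509 0.2666906  0.0485    ]
railR [0.46469327 0.14464042 0.0485    ]
ribL [0.41630658 0.26490009 0.057     ]
ribR [0.46235713 0.20884657 0.057     ]
covRL [0.48052392 0.34508193 0.044     ]
covRR [0.56264287 0.25659115 0.044     ]
centre [0.48362163 0.26748867 0.05425   ]
all rect ((479.7580871582031, 264.9009094238281), (208.582275390625, 172.848876953125), 40.78715515136719)
hood rect 1034 ((486.41375732421875, 269.125732421875), (194.15011596679688, 171.41680908203125), 41.428096771240234)
```

Call:
{"op": "arm_command", "data": {
  "targets": [0.02, -0.032, 0, 0, 0, -4.1, 1, 0.02, -0.032, 0, 0, 0, -4.1, 1, 0.02, -0.032, 0, 0, 0, -4.1, 1, 0.02, -0.032, 0, 0, 0, -4.1, 1, 0.02, -0.032, 0, 0, 0, -4.1, 1, 0.02, -0.032, 0, 0, 0, -4.1, 1, 0.02, -0.032, 0, 0, 0, -4.1, 1, 0.02, -0.032, 0, 0, 0, -4.1, 1]
}}

```text
t: 0.77
position: [0.3407, 0.3404, 0.2413]
eef_rot: [2.85, -1.321, -0.0]
ft_force: [1.1, 0.6, 0.3]
grip_width: 0.0414
grip_force: 0.0
```

Call:
{"op": "arm_command", "data": {
  "targets": [0.0186, -0.0329, 0, 0, 0, 0, 1, 0.0186, -0.0329, 0, 0, 0, 0, 1, 0.0186, -0.0329, 0, 0, 0, 0, 1, 0.0186, -0.0329, 0, 0, 0, 0, 1, 0, 0, -0.04, 0, 0, 0, 1, 0, 0, -0.04, 0, 0, 0, 0, 1, 0, 0, -0.04, 0, 0, 0, 0, 1, 0, 0, 0, 0, 0, 0, 1]
}}

```text
validation failed for argument at $.ta...
```

```bash
python3 - <<'E'
from h import *
a=grab('top')['img'][125:245,222:342]; b=grab('side')['img'][155:275,245:375]
A=cv2.resize(a,None,fx=3.3,fy=3.3,interpolation=3); B=cv2.resize(b,None,fx=3,fy=3,interpolation=3)
o=np.zeros((400,790,3),np.uint8);o[:396,:396]=A;o[:360,400:790]=B
cv2.imwrite('pics/c2.png',o);s=arm.sense();print(s['t'],s['position'],s['grip_width'],s['ft_force'])
E
```

```text
0.8667 [0.34151542 0.33819125 0.24134806] 0.03325454328124656 [-0.90630259  0.10070382 -0.28286541]
```

View pics/c2.png

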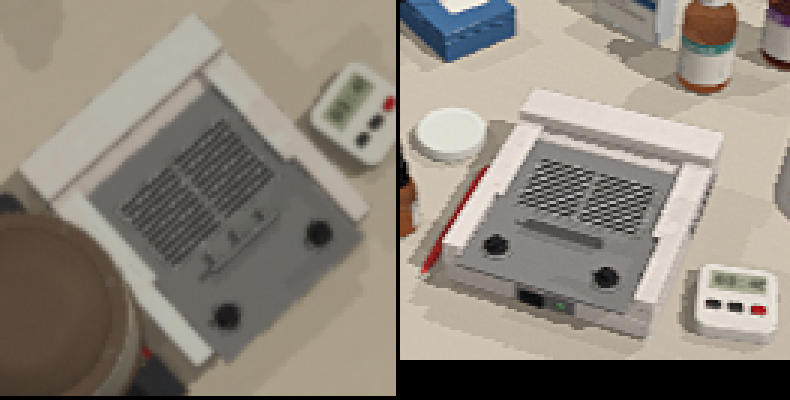

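The move was refused, so the view is unchanged: the arm covers the lower left, and cover and rivets are where they were. I'll send it again.

Call:
{"op": "arm_command", "data": {
  "targets": [0.018, -0.032, 0, 0, 0, 0, 1, 0.018, -0.032, 0, 0, 0, 0, 1, 0.018, -0.032, 0, 0, 0, 0, 1, 0.018, -0.032, 0, 0, 0, 0, 1, 0, 0, -0.04, 0, 0, 0, 1, 0, 0, -0.04, 0, 0, 0, 1, 0, 0, -0.04, 0, 0, 0, 1]
}}

```text
t: 1.45
position: [0.4128, 0.2142, 0.1209]
eef_rot: [-2.848, 1.318, -0.001]
ft_force: [1.0, 0.8, -1.2]
grip_width: 0.0003
grip_force: 0.0
```

```bash
python3 - <<'E'
from h import *
arm.grab_frame('top');f=grab('side');s=arm.sense();p=s['position'];print(s['t'],p)
b=f['img'][155:275,245:375]
cv2.imwrite('pics/c3.png',cv2.resize(b,None,fx=5,fy=5,interpolation=3))
print((np.array(proj(f,p-[0,0,.019]))-[245,155])*5)
E
```

```text
1.55 [0.40872909 0.2110517  0.1161043 ]
[225.54448298 368.94500478]
```

View pics/c3.png

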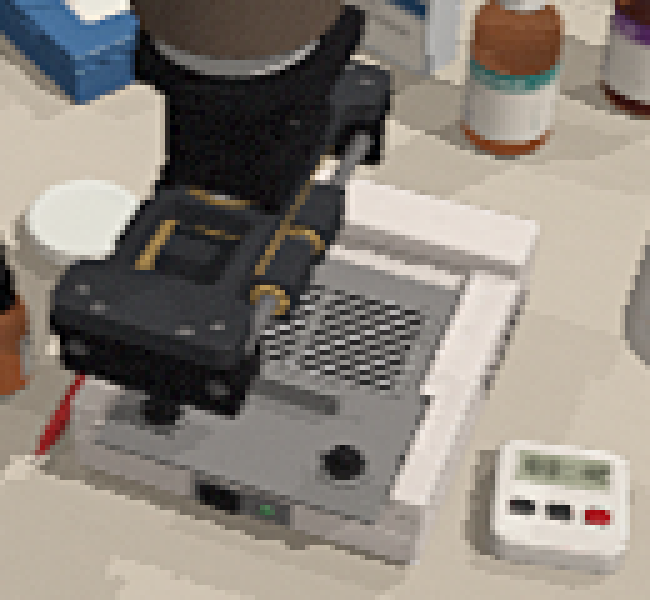

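The gripper carriage hangs over the front of the cover. The left rivet shows at crop (160,410), the right at (343,462) and the rib right half at (300,393). The fingers are hidden behind the carriage. I'll shift to the centre line and lower.

Call:
{"op": "arm_command", "data": {
  "targets": [0.004, -0.0045, -0.02, 0, 0, 0, 1, 0, 0, -0.02, 0, 0, 0, 1, 0, 0, -0.009, 0, 0, 0, 1, 0, 0, 0, 0, 0, 0, 1, 0, 0, 0, 0, 0, 0, 1]
}}

```text
t: 1.97
position: [0.417, 0.2108, 0.0738]
eef_rot: [-2.852, 1.315, -0.001]
ft_force: [0.3, 0.5, 0.2]
grip_width: 0.0003
grip_force: 0.0
```

Call:
{"op": "arm_command", "data": {
  "targets": [0, 0, -0.006, 0, 0, 0, 1, 0.0038, 0.0033, 0, 0, 0, 0, 1, 0.0038, 0.0033, 0, 0, 0, 0, 1, 0.0038, 0.0033, 0, 0, 0, 0, 1, 0.0038, 0.0033, 0, 0, 0, 0, 1, 0, 0, 0, 0, 0, 0, 1]
}}

```text
t: 2.47
position: [0.4329, 0.2243, 0.0669]
eef_rot: [-2.851, 1.316, -0.001]
ft_force: [0.1, 0.2, -0.6]
grip_width: 0.0006
grip_force: 0.0
```

Call:
{"op": "arm_command", "data": {
  "targets": [0.0038, 0.0033, 0, 0, 0, 0, 1, 0.0038, 0.0033, 0, 0, 0, 0, 1, 0.0038, 0.0033, 0, 0, 0, 0, 1, 0, 0, 0, 0, 0, 0, 1]
}}

```text
t: 2.8
position: [0.4435, 0.2334, 0.0664]
eef_rot: [2.852, -1.317, 0.0]
ft_force: [0.1, -0.9, 0.3]
grip_width: 0.0005
grip_force: 0.5
```

Call:
{"op": "arm_command", "data": {
  "targets": [0.0023, 0.002, 0, 0, 0, 0, 1, 0.0023, 0.002, 0, 0, 0, 0, 1]
}}

```text
t: 2.97
position: [0.4472, 0.2366, 0.0663]
eef_rot: [2.851, -1.317, -0.001]
ft_force: [-0.3, -0.9, -1.9]
grip_width: 0.0003
grip_force: 0.6
```

```bash
python3 - <<'E'
from h import *
f=grab('side');s=arm.sense();p=s['position'];print(s['t'],p,s['ft_force'])
g=cv2.cvtColor(f['img'],cv2.COLOR_BGR2GRAY)
c,l,st,ct=cv2.connectedComponentsWithStats((g[235:270,290:335]<40).astype(np.uint8))
print([(st[i,4],np.round(ct[i]+[290,235],1),onz(f,*(ct[i]+[290,235]),.051)) for i in range(1,c) if st[i,4]>8])
cv2.imwrite('pics/c4.png',cv2.resize(f['img'][155:275,245:375],None,fx=5,fy=5,interpolation=3))
E
```

```text
3.0167 [0.44826299 0.23759632 0.06645134] [ 0.03204572 -0.66470493 -0.2576534 ]
[(np.int32(46), array([297.2, 236.6]), array([0.43317332, 0.22192339, 0.051     ])), (np.int32(31), array([315.1, 242.8]), array([0.45954006, 0.18612925, 0.051     ])), (np.int32(10), array([290.8, 254.9]), array([0.39386237, 0.17952108, 0.051     ]))]
```

View pics/c4.png

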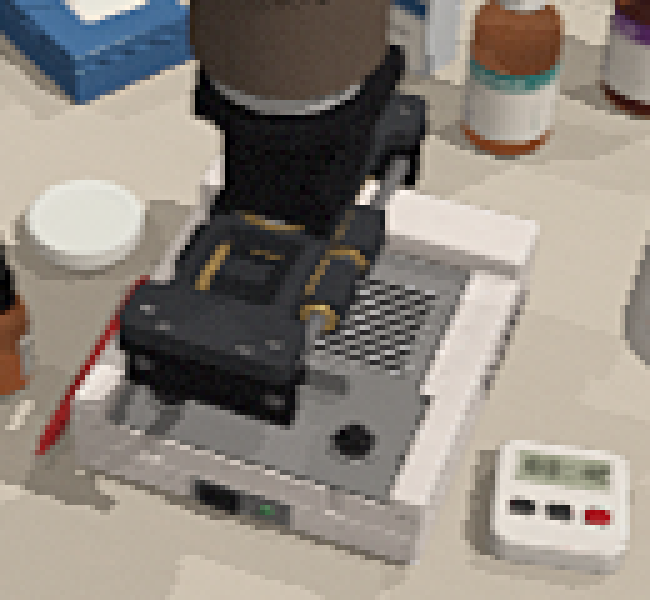

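The cover is moving: the right rivet went from (313.2,247.2) to (315.1,242.8), about 14 mm, and a front strip of white deck now shows. I'll keep pushing.

Call:
{"op": "arm_command", "data": {
  "targets": [0.0023, 0.002, 0, 0, 0, 0, 1, 0.0023, 0.002, 0, 0, 0, 0, 1, 0.0023, 0.002, 0, 0, 0, 0, 1, 0, 0, 0, 0, 0, 0, 1]
}}

```text
t: 3.35
position: [0.4556, 0.2441, 0.0667]
eef_rot: [-2.851, 1.316, -0.002]
ft_force: [-0.7, -0.2, 0.5]
grip_width: 0.0003
grip_force: 0.0
```

Call:
{"op": "arm_command", "data": {
  "targets": [0.0015, 0.0013, 0, 0, 0, 0, 1, 0, 0, 0, 0, 0, 0, 1]
}}

```text
t: 3.52
position: [0.456, 0.2443, 0.0666]
eef_rot: [2.852, -1.317, -0.0]
ft_force: [-1.9, -0.7, 2.1]
grip_width: 0.0007
grip_force: 1.1
```

Call:
{"op": "arm_command", "data": {
  "targets": [0.0015, 0.0013, 0, 0, 0, 0, 1, 0, 0, 0, 0, 0, 0, 1]
}}

```text
t: 3.68
position: [0.4578, 0.2458, 0.0666]
eef_rot: [-2.851, 1.317, -0.001]
ft_force: [-0.7, -0.0, -0.9]
grip_width: 0.0006
grip_force: 0.7
```

Call:
{"op": "arm_command", "data": {
  "targets": [0.0015, 0.0013, 0, 0, 0, 0, 1, 0, 0, 0, 0, 0, 0, 1]
}}

```text
t: 3.85
position: [0.4589, 0.2467, 0.0665]
eef_rot: [2.851, -1.317, -0.0]
ft_force: [-2.1, -2.0, 1.9]
grip_width: 0.0004
grip_force: 1.6
```

Call:
{"op": "arm_command", "data": {
  "targets": [0.0015, 0.0013, 0, 0, 0, 0, 1, 0, 0, 0, 0, 0, 0, 1]
}}

```text
t: 4.02
position: [0.459, 0.2467, 0.0663]
eef_rot: [2.848, -1.316, -0.003]
ft_force: [-6.0, -4.2, 3.8]
grip_width: 0.0001
grip_force: 3.3
```

Call:
{"op": "arm_command", "data": {
  "targets": [0.0015, 0.0013, 0, 0, 0, 0, 1, 0, 0, 0, 0, 0, 0, 1]
}}

```text
t: 4.18
position: [0.4591, 0.2468, 0.0661]
eef_rot: [2.844, -1.315, -0.006]
ft_force: [-8.4, -5.1, 8.6]
grip_width: 0.0002
grip_force: 4.9
```

The cover stopped and force built to about 10 N with the position constant. I'll back off, lift and measure.

Call:
{"op": "arm_command", "data": {
  "targets": [-0.008, -0.0065, 0, 0, 0, 0, 1, -0.008, -0.0065, 0, 0, 0, 0, 1, 0, 0, 0.03, 0, 0, 0, 1, 0, 0, 0.04, 0, 0, 0, 1, -0.0417, 0, 0, 0, 0, 0, 1, -0.0417, 0, 0, 0, 0, 0, 1, 0, 0, 0, 0, 0, 0, 1]
}}

```text
t: 4.77
position: [0.3571, 0.2343, 0.1364]
eef_rot: [2.853, -1.315, -0.004]
ft_force: [-1.2, -1.1, -1.1]
grip_width: 0.0005
grip_force: 0.0
```

```bash
python3 - <<'E'
from h import *
s=arm.sense();print(s['t'],s['position'])
for n,b in(('top',(125,245,222,342)),('side',(185,275,245,375))):
  f=grab(n);g=cv2.cvtColor(f['img'],cv2.COLOR_BGR2GRAY)
  c,l,st,ct=cv2.connectedComponentsWithStats((g[b[0]:b[1],b[2]:b[3]]<40).astype(np.uint8))
  print(n,[(st[i,4],np.round(ct[i]+[b[2],b[0]],1),onz(f,*(ct[i]+[b[2],b[0]]),.051).round(4)) for i in range(1,c) if st[i,4]>8])
a=load('top')['img'][125:245,222:342]; b=load('side')['img'][155:275,245:375]
o=np.zeros((400,790,3),np.uint8);o[:396,:396]=cv2.resize(a,(396,396),interpolation=3);o[:360,400:790]=cv2.resize(b,(390,360),interpolation=3)
cv2.imwrite('pics/c5.png',o)
E
```

```text
4.7667 [0.35711537 0.23429544 0.1364303 ]
top [(np.int32(19), array([309.8, 185. ]), array([0.4739, 0.1994, 0.051 ])), (np.int32(60), array([272.8, 214.3]), array([0.4064, 0.2897, 0.051 ])), (np.int32(70), array([248. , 238.8]), array([0.3502, 0.3497, 0.051 ]))]
side [(np.int32(38), array([269.6, 187.8]), array([0.4546, 0.4137, 0.051 ])), (np.int32(51), array([279.7, 197.5]), array([0.4602, 0.3654, 0.051 ])), (np.int32(138), array([256., 194.]), array([0.412 , 0.4067, 0.051 ])), (np.int32(15), array([265.6, 204.1]), array([0.4172, 0.3591, 0.051 ])), (np.int32(283), array([257. , 220.4]), array([0.3733, 0.3144, 0.051 ])), (np.int32(30), array([281.3, 227.8]), array([0.4138, 0.2646, 0.051 ])), (np.int32(31), array([317.6, 238.2]), array([0.4719, 0.1957, 0.051 ])), (np.int32(28), array([288.3, 254.1]), array([0.39 , 0.184, 0.051]))]
```

View pics/c5.png

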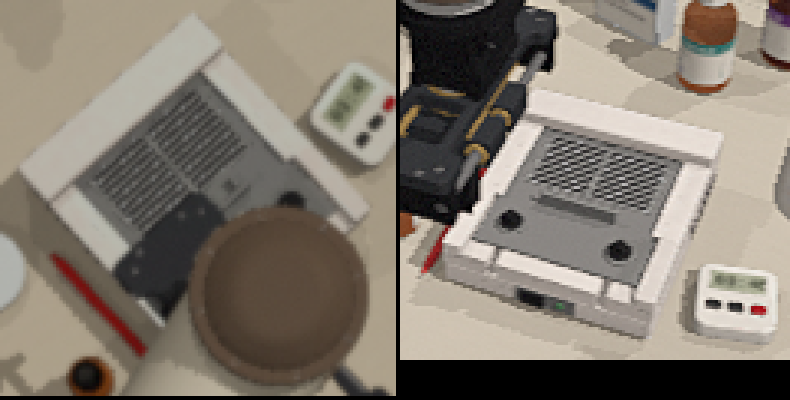

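The cover is fully under the hood: no white strip remains in front of the hood in the left crop. The rivets are at right-crop (511,219) and (620,251), with both pins still up. Next I go over the left pin.

Call:
{"op": "arm_command", "data": {
  "targets": [0.0283, 0.0162, 0, 0, 0, 0, 1, 0.0282, 0.0162, 0, 0, 0, 0, 1, 0, 0, -0.025, 0, 0, 0, 1, 0, 0, -0.025, 0, 0, 0, 1, 0, 0, 0, 0, 0, 0, 1, 0, 0, 0, 0, 0, 0, 1]
}}

```text
t: 5.37
position: [0.4196, 0.2685, 0.0856]
eef_rot: [2.85, -1.317, -0.0]
ft_force: [0.5, 0.7, 1.6]
grip_width: 0.0008
grip_force: 0.0
```

Call:
{"op": "arm_command", "data": {
  "targets": [-0.006, -0.002, 0, 0, 0, 0, 1, 0, 0, -0.006, 0, 0, 0, 1, 0, 0, 0, 0, 0, 0, 1]
}}

```text
t: 5.62
position: [0.4129, 0.2669, 0.0811]
eef_rot: [-2.851, 1.316, -0.0]
ft_force: [-0.1, -0.3, 0.7]
grip_width: 0.0006
grip_force: 0.0
```

Call:
{"op": "arm_command", "data": {
  "targets": [0, 0, -0.003, 0, 0, 0, 1, 0, 0, -0.002, 0, 0, 0, 1, 0, 0, 0, 0, 0, 0, 1]
}}

```text
t: 5.87
position: [0.413, 0.2669, 0.0755]
eef_rot: [-2.852, 1.317, 0.0]
ft_force: [0.3, -0.3, -0.4]
grip_width: 0.0008
grip_force: 0.0
```

Call:
{"op": "arm_command", "data": {
  "targets": [0, 0, -0.002, 0, 0, 0, 1, 0, 0, -0.002, 0, 0, 0, 1, 0, 0, 0, 0, 0, 0, 1]
}}

```text
t: 6.12
position: [0.4133, 0.2671, 0.0718]
eef_rot: [-2.852, 1.317, -0.0]
ft_force: [-1.1, 0.3, 2.8]
grip_width: 0.0008
grip_force: 1.4
```

Call:
{"op": "arm_command", "data": {
  "targets": [0, 0, -0.001, 0, 0, 0, 1, 0, 0, -0.001, 0, 0, 0, 1, 0, 0, 0, 0, 0, 0, 1]
}}

```text
t: 6.37
position: [0.4133, 0.2671, 0.0698]
eef_rot: [-2.852, 1.317, -0.0]
ft_force: [-0.5, -0.8, 3.4]
grip_width: 0.0003
grip_force: 2.0
```

Call:
{"op": "arm_command", "data": {
  "targets": [0, 0, -0.001, 0, 0, 0, 1, 0, 0, 0, 0, 0, 0, 1]
}}

```text
t: 6.53
position: [0.4133, 0.2671, 0.0691]
eef_rot: [-2.852, 1.316, -0.0]
ft_force: [-1.9, -0.8, 6.2]
grip_width: 0.0005
grip_force: 3.3
```

Call:
{"op": "arm_command", "data": {
  "targets": [0, 0, -0.001, 0, 0, 0, 1, 0, 0, 0, 0, 0, 0, 1]
}}

```text
t: 6.7
position: [0.4133, 0.2671, 0.0688]
eef_rot: [-2.852, 1.316, -0.001]
ft_force: [-3.0, -1.1, 11.7]
grip_width: 0.0003
grip_force: 5.9
```

Call:
{"op": "arm_command", "data": {
  "targets": [0, 0, -0.0015, 0, 0, 0, 1, 0, 0, 0, 0, 0, 0, 1]
}}

```text
t: 6.87
position: [0.4134, 0.2671, 0.0685]
eef_rot: [-2.853, 1.315, -0.001]
ft_force: [-6.5, -2.6, 21.2]
grip_width: 0.0002
grip_force: 10.4
```

Call:
{"op": "arm_command", "data": {
  "targets": [0, 0, 0.02, 0, 0, 0, 1, 0, 0, 0.01, 0, 0, 0, 1, 0.029, -0.0343, 0, 0, 0, 0, 1, 0.029, -0.0343, 0, 0, 0, 0, 1, 0, 0, 0, 0, 0, 0, 1, 0, 0, 0, 0, 0, 0, 1]
}}

```text
t: 7.37
position: [0.4677, 0.2016, 0.0955]
eef_rot: [2.849, -1.323, -0.001]
ft_force: [0.4, -0.3, -0.4]
grip_width: 0.0003
grip_force: 0.0
```

Call:
{"op": "arm_command", "data": {
  "targets": [0, 0, -0.01, 0, 0, 0, 1, 0, 0, -0.005, 0, 0, 0, 1, 0, 0, 0, 0, 0, 0, 1]
}}

```text
t: 7.62
position: [0.4653, 0.2032, 0.0792]
eef_rot: [2.85, -1.314, -0.003]
ft_force: [0.6, -0.2, -0.4]
grip_width: 0.0001
grip_force: 0.0
```

Call:
{"op": "arm_command", "data": {
  "targets": [0, 0, -0.003, 0, 0, 0, 1, 0, 0, -0.002, 0, 0, 0, 1, 0, 0, 0, 0, 0, 0, 1]
}}

```text
t: 7.87
position: [0.4664, 0.2036, 0.0756]
eef_rot: [2.852, -1.315, -0.001]
ft_force: [-0.2, -0.0, -0.7]
grip_width: 0.0007
grip_force: 0.0
```

Call:
{"op": "arm_command", "data": {
  "targets": [0.0053, -0.0055, 0.002, 0, 0, 0, 1, 0, 0, 0, 0, 0, 0, 1, 0, 0, 0, 0, 0, 0, 1]
}}

```text
t: 8.12
position: [0.4727, 0.1977, 0.0784]
eef_rot: [-2.851, 1.318, -0.001]
ft_force: [-1.7, 0.1, 0.0]
grip_width: 0.0005
grip_force: 0.0
```

Call:
{"op": "arm_command", "data": {
  "targets": [0, 0, -0.003, 0, 0, 0, 1, 0, 0, -0.002, 0, 0, 0, 1, 0, 0, 0, 0, 0, 0, 1]
}}

```text
t: 8.37
position: [0.4726, 0.1979, 0.0732]
eef_rot: [-2.852, 1.316, -0.001]
ft_force: [1.1, -0.1, 0.5]
grip_width: 0.0006
grip_force: 0.6
```

Call:
{"op": "arm_command", "data": {
  "targets": [0, 0, -0.0015, 0, 0, 0, 1, 0, 0, -0.0015, 0, 0, 0, 1, 0, 0, 0, 0, 0, 0, 1]
}}

```text
t: 8.62
position: [0.4726, 0.1979, 0.0703]
eef_rot: [-2.852, 1.316, -0.001]
ft_force: [0.5, -0.9, 3.5]
grip_width: 0.0004
grip_force: 1.7
```

Call:
{"op": "arm_command", "data": {
  "targets": [0, 0, -0.001, 0, 0, 0, 1, 0, 0, 0, 0, 0, 0, 1]
}}

```text
t: 8.78
position: [0.4726, 0.1979, 0.0694]
eef_rot: [-2.852, 1.316, -0.001]
ft_force: [0.5, -1.2, 3.8]
grip_width: 0.0003
grip_force: 2.2
```

Call:
{"op": "arm_command", "data": {
  "targets": [0, 0, -0.0015, 0, 0, 0, 1, 0, 0, 0, 0, 0, 0, 1]
}}

```text
t: 8.95
position: [0.4727, 0.1979, 0.0688]
eef_rot: [-2.852, 1.316, -0.001]
ft_force: [-0.6, -1.7, 11.4]
grip_width: 0.0008
grip_force: 5.5
```

Call:
{"op": "arm_command", "data": {
  "targets": [0, 0, -0.0015, 0, 0, 0, 1, 0, 0, 0, 0, 0, 0, 1]
}}

```text
t: 9.12
position: [0.4727, 0.1979, 0.0685]
eef_rot: [-2.853, 1.315, -0.002]
ft_force: [-4.5, -1.8, 19.9]
grip_width: 0.0005
grip_force: 9.8
```

Call:
{"op": "arm_command", "data": {
  "targets": [0, 0, 0.03, 0, 0, 0, 1, 0, 0, 0.04, 0, 0, 0, 1, -0.0414, 0, 0.005, 0, 0, 0, 1, -0.0414, 0, 0.005, 0, 0, 0, 1, -0.035, 0, 0, 0, 0, 0, 1, 0, 0, 0, 0, 0, 0, 1]
}}

```text
t: 9.62
position: [0.3486, 0.195, 0.1451]
eef_rot: [2.85, -1.314, -0.005]
ft_force: [0.4, -0.1, 0.2]
grip_width: 0.0007
grip_force: 0.0
```

```bash
python3 - <<'E'
from h import *
s=arm.sense();print(s['t'],s['position'])
f=grab('side');o=np.zeros((400,790,3),np.uint8)
cv2.imwrite('pics/c6.png',cv2.resize(f['img'][155:275,245:375],None,fx=5,fy=5,interpolation=3))
E
```

```text
9.6167 [0.34863805 0.19500277 0.14513727]
```

View pics/c6.png

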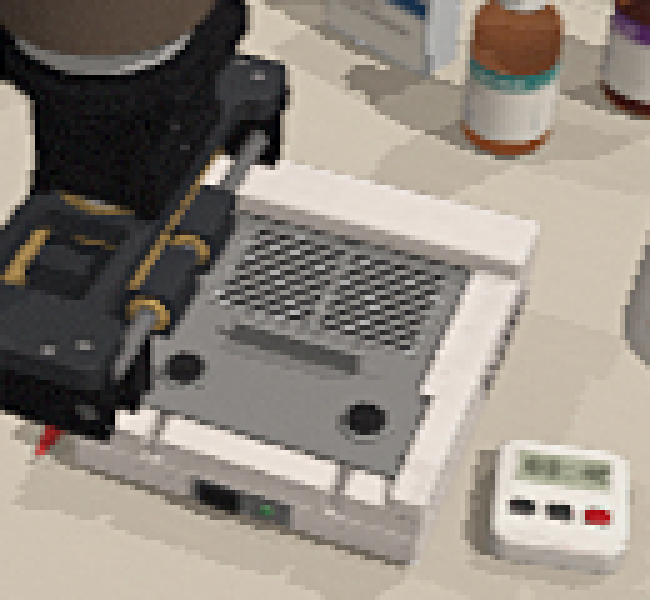

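The cover is home, and both rivets at (184,368) and (366,418) look flat with no pin standing up. The arm is clear, so I hand in.

```bash
python3 -c "
from plant import arm
print(arm.hand_in())"
```

```text
the job is handed in; nothing more can be done
None
```

I slid the cover home against the stop, then pressed both rivet pins to the end of their travel, moved the arm clear and handed the job in at about 9.6 s; no verdict came back.

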